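# Find the full hardener bottle by weight and stand it on the scale

### The job

Two identical red-capped hardener bottles stand on the near part of the table; one is full and the other nearly empty. To feel which is heavier, lift the one nearer the robot a few centimetres straight up and set it back down, then lift the farther one likewise; then stand the heavier one upright on the round pan of the kitchen scale, whole base on the pan, and leave the lighter one standing upright on the table, off the scale. Do not knock over a bottle or disturb the mixing cup near them.

Things in the scene. Friction and masses are not known exactly. Their poses are not given: they have to be found in the camera images.
- bottle_a_mid (a point): One of two identical loose hardener bottles: opaque white plastic, red screw cap, upright. Round, 48 mm across (straight body to 75 mm high), 115 mm high over the cap. Point: on its axis half-way up, 57 mm above the underside; z up along the bottle. One bottle weighs 0.40 to 0.60 kg, the other 0.10 to 0.15 kg; which is which is not given and must be felt.
- bottle_b_mid (a point): The other of the two identical bottles: same size, look and point as bottle_a_mid. (A third bottle of this kind at the far back of the table, beside the bigger blue-capped one by the drawer cabinet, is not part of the task.)
- scale_pan (a point): Centre of the top of the round pan of the digital kitchen scale (225 x 165 mm, 40 mm high, pale plastic, does not move). The pan is a flat disc 150 mm in diameter, its top 40 mm above the table. x runs along the scale's long side, away from its display; z up.
- cup_mid (a point): Clear plastic mixing cup with cured resin and a stick leaning out of it, near the bottles; a bystander to leave alone. 66 mm across at the rim, rim 62 mm and stick 85 mm above the table. Point: on its axis, half-way up, 31 mm above its underside.

How it is judged:
By the outcome, as a careful person would: the job done as asked, in the order asked, and still so for the second after the job is handed in, with the robot touching nothing.
It also fails if it takes over 72 s, if anything falls off the work surface, if the arm or the gripper's body presses on something with over 40 N, if the wrist force passes 120 N, or if a joint passes its speed limit or range.

### The arm

A 6-joint arm with a two-finger parallel gripper is mounted at the origin on a cart in front of the work surface, level with it; the furniture and walls round the work are solid. World frame = base frame: x ahead of the robot, y to its left, z up, the work surface at z = 0. Lengths are in mm, angles in degrees, forces in N, time in s.
With the tool pointing down it reaches from about 350 to 850 mm from the base axis. Payload 8.1 kg.
Tool frame: the origin (TCP) lies midway between the tips of the shut fingers; the grasp point (between the pads) lies 19 mm behind it; z points along the fingers, y is the line along which they close (so a half turn about z gives the same grasp; the last joint's range is limited). The gripper opens to 85 mm and grips with 20 to 120 N. Pads are 22 mm wide; open, the fingers measure 114 mm over their backs; the gripper's body (76 mm by 85 mm) begins 54 mm behind the grasp point. The pads swing forward as they close: fully open they stand 13 mm farther back than shut.
Start: joints at [-80.294, 7.471, 85.268, -0, 87.261, -4.893], TCP at [151.251, -580.628, 231.292] pointing down, gripper open.
Joint ranges: [-169.43, 169.43], [-51.17, 129.36], [1.28, 143.12], [-76.62, 256.62], [0, 156.53], [-152.29, 152.29]. Speed limits (degrees/s): [136.94, 136.94, 159.86, 180, 180, 180].

### API

Orientations are given as [roll, pitch, yaw] about the fixed x, y, z axes, in that order (R = Rz(yaw) Ry(pitch) Rx(roll)).
In Python, from bench import r gives the robot as it stands.
- The arm moves only by the tool step_arm, never from a script. Its arguments are lists of equal length, an entry for each row: "delta_pos": the shift along the world's x, y, z in units of 200 mm (1.0 is 200 mm), a list of three; "spin": the turn about the world's z in units of 180 degrees (1.0 is 180 degrees). In form: {"delta_pos": [[dx, dy, dz], ...], "spin": [spin, ...]}. A call has 1 to 8 rows; each row shifts and turns the commanded pose from where the row before left it; what a row does not reach is not made up. A row lasts 1/8 s, in which the tool goes at most 62.5 mm and 10.7 degrees, less where a joint would pass 70% of its speed; a pose out of reach is approached as far as the arm can. A call with a number of a shift or a turn outside -1 to 1 is refused whole. A call with a gripper value outside its range is refused whole. "gripper" is the opening, from -1 (shut) to 1 (fully open), set as the call begins (left out, the last holds). The fingers move at their own pace and stop on an object; "squeeze" is the grip in N (left out, the last holds). Time passes only in rows, so rows that do not move let the fingers close. It gives the time, the measured TCP pose, the force, the opening and the grip force at its end, in the units of the state.
- r.sense(): the state, without advancing time (a new reading comes with each control period).
- r.snapshot(name): name is "side" or "top"; returns a dict with "pixels" (480x640x3 uint8, blue, green, red), "fx", "fy", "cx", "cy" (pixels), "camera_from_world" (4x4, takes a point from world to camera coordinates). Camera axes: x right, y up, looking along -z (the intrinsics and any distortion apply to the point x, -y, -z); pixel columns grow to the right and rows downward; lengths in mm; the calibration is good to about 2 mm. A picture is of the moment at which its call begins. There is no depth.
- r.hand_in(): hands the job in; it is judged then, once.
The state is a dict: "time": time; "joint_pos": joint angles; "qd": joint speeds; "joint_efforts": joint torques, N m; "tool_pos": TCP position; "tcp_rot": TCP orientation; "ft_force": force on the tool from outside, world axes, zero at the start; "wrist_torque": the same for the moment, N m; "finger_gap": finger opening in mm; "grip_force": force on a finger pad.
Only numpy, scipy, OpenCV 4.12 (cv2) and the standard library are available. Lean on these libraries where they do the work, as an engineer would, in place of code of your own. Each camera call takes 0.05 s, during which the arm holds its last target. There are 200 camera calls.

## Working session

There is one attempt and no reset: what is moved stays moved. The work goes in short steps, Python scripts to look and compute and a tool call to move; the robot and the scene stay as the last step left them, time stands still between calls to the robot, and variables do not carry over. Pictures are saved under pics/ and viewed, at most 10 in all, crops included, and the job is handed in when it is done.

Besides the shell and the picture viewer there is one more tool, called after ">>>" in YAML: its name, and indented under it one key for each argument. step_arm: Moves the arm, as the interface text tells. Shifts and turns lie within -1 to 1; 1 stands for 200 mm of shift or 180 degrees of turn. Its arguments: {"type":"object","properties":{"delta_pos":{"type":"array","items":{"type":"array","items":{"type":"number","minimum":-1,"maximum":1}}},"spin":{"type":"array","items":{"type":"number","minimum":-1,"maximum":1}},"gripper":{"type":"number"},"squeeze":{"type":"number"}},"required":["delta_pos","spin"]}

```bash
mkdir -p pics; ls; python3 - <<'E'
from bench import r
import cv2
for n in("side","top"):
    s=r.snapshot(n); cv2.imwrite(f"pics/{n}0.png",s["pixels"]); print(n,s["fx"],s["fy"],s["cx"],s["cy"],s["camera_from_world"],[k for k in s])
print(r.sense())
E
```

```text
pics
side 460.359108195653 460.359108195653 317.69064322138877 241.80222061769106 [[-8.95533696e-01 -4.44527109e-01  2.03727178e-02  5.75836800e+02]
 [ 2.21178390e-01 -4.04920353e-01  8.87197626e-01 -1.12637784e+02]
 [-3.86134068e-01  7.99021374e-01  4.60939611e-01 -8.62408441e+02]
 [ 0.00000000e+00  0.00000000e+00  0.00000000e+00  1.00000000e+00]] ['pixels', 'fx', 'fy', 'cx', 'cy', 'camera_from_world']
top 515.0903778937098 515.0903778937098 319.4962330431733 235.95046774538108 [[-4.55605615e-03 -9.99963385e-01 -7.24373692e-03  2.26087895e+02]
 [ 9.83861494e-01 -5.77819810e-03  1.78838400e-01 -5.24045941e+02]
 [-1.78873707e-01 -6.31203603e-03  9.83851795e-01 -8.17517131e+02]
 [ 0.00000000e+00  0.00000000e+00  0.00000000e+00  1.00000000e+00]] ['pixels', 'fx', 'fy', 'cx', 'cy', 'camera_from_world']
{'time': 0.1, 'joint_pos': array([-8.02927648e+01,  7.51074667e+00,  8.53240755e+01,  3.42941281e-04,
        8.72618622e+01, -4.89465003e+00]), 'qd': array([-0.07339522, -0.14337502, -0.06531241, -0.03082199,  0.04026239,
       -0.0678159 ]), 'joint_efforts': array([ 1.09931203e-03, -5.70950818e+01, -5.01943910e+01, -1.06724949e-04,
        8.04689247e-03,  2.20507661e-05]), 'tool_pos': array([ 151.18322955, -580.12099368,  230.33976586]), 'tcp_rot': array([-1.79903697e+02, -8.59075494e-03,  1.46018614e+01]), 'ft_force': array([ 0.5029735 ,  0.34206592, -0.77585922]), 'wrist_torque': array([ 0.01451039, -0.06855641, -0.02706623]), 'grip_force': 0.0, 'finger_gap': 85.16975680891751}
```

View pics/side0.png

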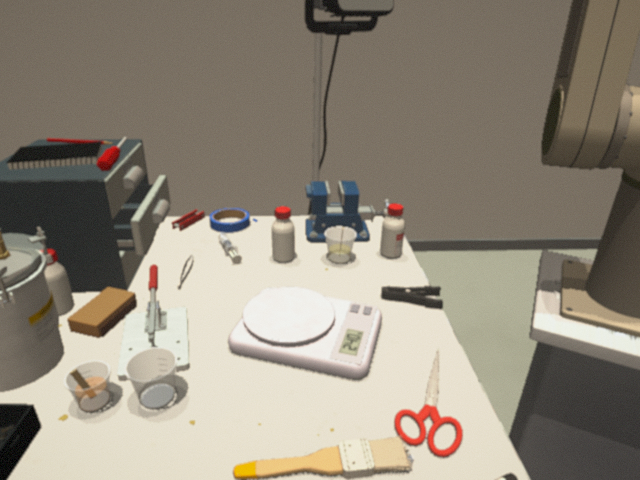

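View pics/top0.png

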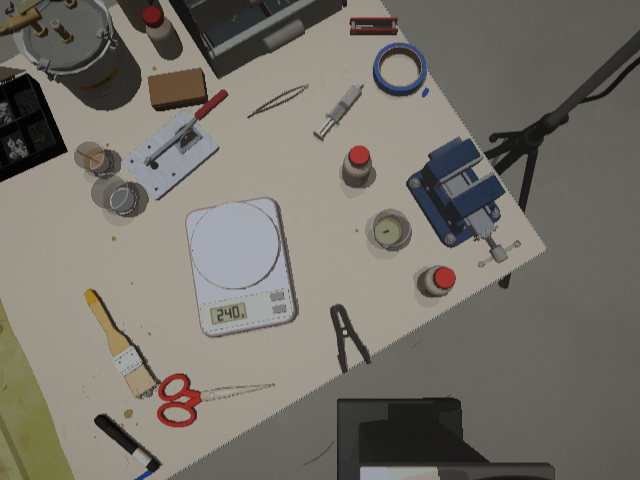

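The side view has caps at (283,212) and (395,210), the cup at (339,245) and the pan at (290,315). The top view has caps at (358,156) and (445,279), the cup at (388,230) and the pan at (235,245), with a vise beside the bottles.

```bash
cat > h.py <<'E'
import cv2, numpy as np
from bench import r
def ray(s,u,v):
    T=s["camera_from_world"];R=T[:3,:3]
    d=R.T@np.array([(u-s["cx"])/s["fx"],-(v-s["cy"])/s["fy"],-1]);return -R.T@T[:3,3],d
def onz(s,u,v,z):
    c,d=ray(s,u,v);return c+d*(z-c[2])/d[2]
def proj(s,p):
    T=s["camera_from_world"];q=T[:3,:3]@np.array(p,float)+T[:3,3]
    return s["cx"]+s["fx"]*q[0]/-q[2], s["cy"]+s["fy"]*-q[1]/-q[2]
def tri(a,b):
    (c,d),(e,f)=a,b
    t,k=np.linalg.lstsq(np.c_[d,-f],e-c,rcond=None)[0];p,q=c+t*d,e+k*f
    return (p+q)/2,np.linalg.norm(p-q)
def red(s,box):
    im=s["pixels"].astype(int);m=((im[...,2]>130)&(im[...,1]<70)&(im[...,0]<70)).astype(np.uint8)
    n,l,st,ce=cv2.connectedComponentsWithStats(m);o=[]
    for i in range(1,n):
        if st[i,4]>60 and box[0]<ce[i][0]<box[2] and box[1]<ce[i][1]<box[3]:o.append((ce[i],st[i]))
    return o
E
python3 - <<'E'
from h import *
S=r.snapshot("side");T=r.snapshot("top")
a=red(S,(260,190,420,240));b=red(T,(330,130,470,300))
print(a,b)
for x in a:
  for y in b:
    p,g=tri(ray(S,*x[0]),ray(T,*y[0]));print(x[0],y[0],p.round(1),g.round(1))
# pan: bright circle in top
im=T["pixels"];hsv=cv2.cvtColor(im,cv2.COLOR_BGR2HSV)
g=cv2.cvtColor(im,cv2.COLOR_BGR2GRAY)
c=cv2.HoughCircles(cv2.GaussianBlur(g,(3,3),0)[180:310,170:310],cv2.HOUGH_GRADIENT,1,50,param1=60,param2=15,minRadius=38,maxRadius=56)
print(c)
for q in c[0]:
  u,v=q[0]+170,q[1]+180; p=onz(T,u,v,40);print("pan",p,"r",q[2]*np.linalg.norm(onz(T,u+1,v,40)-p), proj(S,p))
for (u,v,z) in [(388,230,62),(388,233,62)]: p=onz(T,u,v,z);print("cup",p,proj(S,p),proj(S,[p[0],p[1],0]))
# vise corner points top; rough
for (u,v) in [(430,155),(463,137),(505,190),(470,212),(445,247),(499,253),(480,262)]: print("vise",u,v,onz(T,u,v,70).round(0),onz(T,u,v,0).round(0))
cv2.imwrite("pics/t1.png",cv2.resize(im[110:320,300:560],None,fx=3,fy=2.85,interpolation=cv2.INTER_CUBIC)[:600,:800])
E
```

```text
[(array([395.16438356, 206.89041096]), array([388, 204,  15,   7,  73], dtype=int32)), (array([282.23170732, 210.02439024]), array([275, 207,  16,   7,  82], dtype=int32))] [(array([358.84108527, 154.13953488]), array([350, 146,  19,  17, 258], dtype=int32)), (array([444.96917808, 277.04794521]), array([436, 268,  19,  19, 292], dtype=int32))]
[395.16438356 206.89041096] [358.84108527 154.13953488] [512.9 155.2 191.4] 200.8
[395.16438356 206.89041096] [444.96917808 277.04794521] [449.1  31.3 111.2] 1.0
[282.23170732 210.02439024] [358.84108527 154.13953488] [646.6 159.4 111.1] 0.2
[282.23170732 210.02439024] [444.96917808 277.04794521] [548.1  94.9 114.5] 235.7
[[[65.5 65.5 43.3]]]
pan [511.08904059 365.66310937  40.        ] r 73.38270206833158 (np.float64(290.90231990900315), np.float64(310.7334286231037))
cup [532.02574162 109.85808746  62.        ] (np.float64(342.7618904645338), np.float64(234.27509811898562)) (np.float64(341.4375099300585), np.float64(260.3323497079093))
cup [526.97546215 110.00112345  62.        ] (np.float64(344.9785585609962), np.float64(234.82843728089443)) (np.float64(343.5866088705557), np.float64(260.9245216937521))
vise 430 155 [659.  37.  70.] [683.  21.   0.]
vise 463 137 [690. -20.  70.] [717. -41.   0.]
vise 505 190 [597. -85.  70.] [ 616. -111.    0.]
vise 470 212 [560. -25.  70.] [576. -45.   0.]
vise 445 247 [502.  19.  70.] [513.   2.   0.]
vise 499 253 [491. -68.  70.] [502. -92.   0.]
vise 480 262 [477. -36.  70.] [486. -58.   0.]
```

View pics/t1.png

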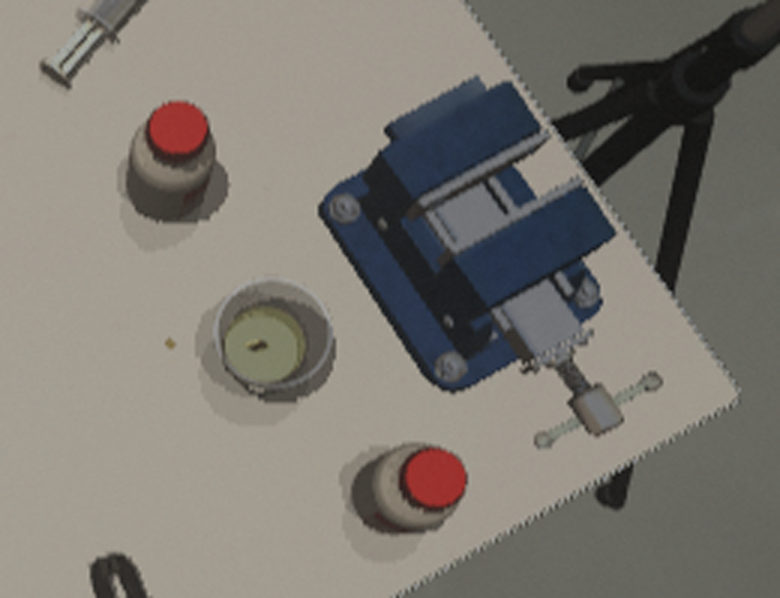

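The crop shows near-bottle cap (435,478), far-bottle cap (178,130), cup (273,340), and the vise handle end at (545,440). Near bottle is about (449,31), far about (646.5,159.5), pan (511,366); cap heights of about 111 are plausible and the ray gaps are at most 1 mm. I'll approach the near bottle with yaw about 75, so the fingers avoid the cup and the vise.

>>> step_arm:
  delta_pos:
    - [0.093,0.191,0]
    - [0.093,0.191,0]
    - [0.093,0.191,0]
    - [0.093,0.191,0]
    - [0.093,0.191,0]
    - [0.093,0.191,0]
    - [0.093,0.191,0]
    - [0.093,0.191,0]
  spin: [0.021,0.021,0.021,0.021,0.021,0.021,0.021,0.021]
  gripper: 1

```text
time: 1.2
tool_pos: [300.4, -273.7, 231.2]
tcp_rot: [180.0, -0.0, 44.9]
ft_force: [1.2, -0.1, 0.0]
finger_gap: 85.4
grip_force: 0.0
```

>>> step_arm:
  delta_pos:
    - [0.093,0.191,0]
    - [0.093,0.191,0]
    - [0.093,0.191,0]
    - [0.093,0.191,0]
    - [0.093,0.191,0]
    - [0.093,0.191,0]
    - [0.093,0.191,0]
    - [0.093,0.191,0]
  spin: [0.021,0.021,0.021,0.021,0.021,0.021,0.021,0.021]

```text
time: 2.2
tool_pos: [449.2, 32.0, 231.3]
tcp_rot: [180.0, 0.0, 75.2]
ft_force: [0.7, -0.3, 0.4]
finger_gap: 85.3
grip_force: 0.0
```

>>> step_arm:
  delta_pos:
    - [0,-0.005,-0.14]
    - [0,0,-0.14]
    - [0,0,-0.14]
    - [0,0,-0.14]
    - [0,0,-0.12]
    - [0,0,-0.1]
    - [0,0,-0.06]
    - [0,0,0]
  spin: [0,0,0,0,0,0,0,0]

```text
time: 3.2
tool_pos: [448.1, 29.6, 62.5]
tcp_rot: [-179.9, 0.0, 75.1]
ft_force: [-0.1, -0.7, -0.4]
finger_gap: 85.5
grip_force: 0.0
```

```bash
python3 - <<'E'
from h import *
S=r.snapshot("side");T=r.snapshot("top")
cv2.imwrite("pics/s2.png",np.hstack([cv2.resize(S["pixels"][130:310,280:480],(400,360)),cv2.resize(T["pixels"][160:340,340:540],(400,360))]))
print(r.sense()["ft_force"])
E
```

```text
[ 0.01749024 -0.13128408 -0.91057724]
```

View pics/s2.png

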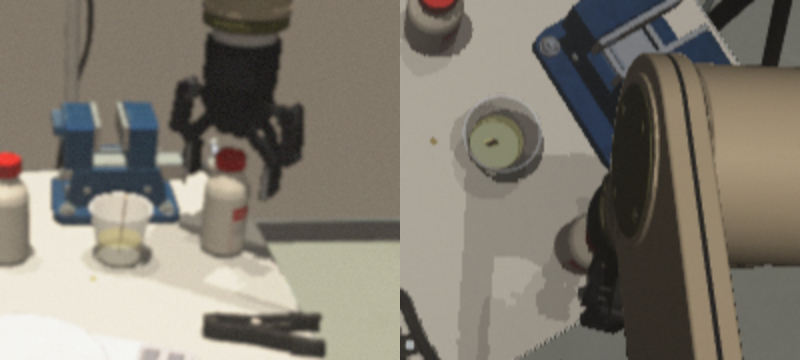

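The bottle sits between the open fingers, at left panel (230,185). The cup at (120,225) and the vise are clear. I'll lower to z 46 and close.

>>> step_arm:
  delta_pos:
    - [0,0,-0.04]
    - [0,0,-0.04]
    - [0,0,0]
  spin: [0,0,0]

```text
time: 3.68
tool_pos: [448.1, 29.6, 46.4]
tcp_rot: [-179.9, 0.0, 75.1]
ft_force: [0.5, 0.4, 0.0]
finger_gap: 85.6
grip_force: 0.0
```

>>> step_arm:
  delta_pos:
    - [0,0,0]
    - [0,0,0]
    - [0,0,0]
    - [0,0,0]
    - [0,0,0]
    - [0,0,0]
    - [0,0,0]
    - [0,0,0]
  spin: [0,0,0,0,0,0,0,0]
  gripper: -0.1
  squeeze: 40

```text
time: 4.68
tool_pos: [448.9, 29.6, 47.6]
tcp_rot: [180.0, -0.0, 75.1]
ft_force: [-3.0, 0.3, 5.3]
finger_gap: 47.3
grip_force: 41.0
```

>>> step_arm:
  delta_pos:
    - [0,0,0.04]
    - [0,0,0.05]
    - [0,0,0.06]
    - [0,0,0.05]
    - [0,0,0.03]
    - [0,0,0]
    - [0,0,0]
    - [0,0,0]
  spin: [0,0,0,0,0,0,0,0]

```text
time: 5.68
tool_pos: [448.4, 29.6, 92.8]
tcp_rot: [-179.9, 0.0, 75.1]
ft_force: [0.3, 0.6, -5.5]
finger_gap: 47.2
grip_force: 42.0
```

```bash
python3 - <<'E'
from h import *
f=[]
for i in range(6):
    S=r.snapshot("side"); q=r.sense(); f.append(q["ft_force"])
print(np.mean(f,0),np.std(f,0),q["tool_pos"],q["wrist_torque"],q["finger_gap"],q["joint_efforts"])
cv2.imwrite("pics/s3.png",cv2.resize(S["pixels"][130:310,280:480],(600,540)))
E
```

```text
[-0.02834718 -0.01165171 -5.32952315] [0.51914337 0.55581391 0.27310408] [448.78732576  29.56119702  93.19190757] [-0.0094705  -0.04744401  0.01669548] 47.30480590295725 [-8.12888743e-05 -3.97803032e+01 -4.90663183e+01  1.10546337e-02
  4.58454524e-03  1.57494173e-05]
```

View pics/s3.png

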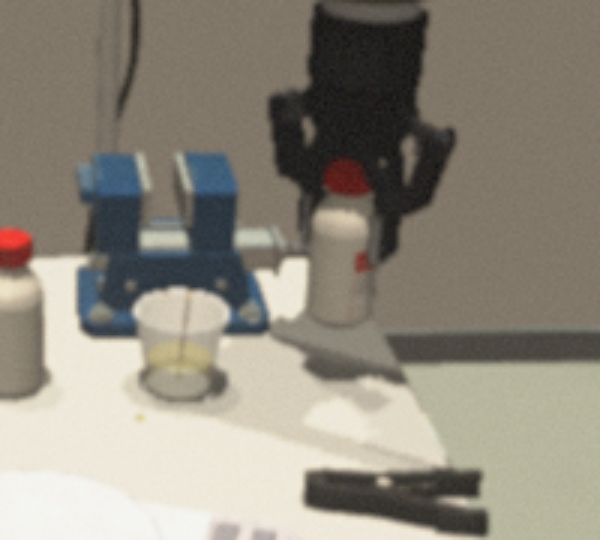

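The near bottle weighs about 5.3 N (roughly 0.54 kg), so it is probably the full one. I'll set it back down.

>>> step_arm:
  delta_pos:
    - [0,0,-0.04]
    - [0,0,-0.05]
    - [0,0,-0.05]
    - [0,0,-0.04]
    - [0,0,-0.025]
    - [0,0,-0.013]
    - [0,0,-0.006]
    - [0,0,0]
  spin: [0,0,0,0,0,0,0,0]

```text
time: 6.98
tool_pos: [449.0, 29.6, 48.7]
tcp_rot: [180.0, -0.0, 75.1]
ft_force: [-0.4, -0.1, -5.5]
finger_gap: 47.1
grip_force: 42.0
```

>>> step_arm:
  delta_pos:
    - [0,0,-0.005]
    - [0,0,-0.004]
    - [0,0,0]
    - [0,0,0]
  spin: [0,0,0,0]

```text
time: 7.48
tool_pos: [449.3, 29.6, 47.6]
tcp_rot: [180.0, -0.0, 75.1]
ft_force: [-4.2, 0.2, 5.1]
finger_gap: 47.2
grip_force: 42.9
```

Contact: the force now reads +5 N. I'll release and rise.

>>> step_arm:
  delta_pos:
    - [0,0,0]
    - [0,0,0]
    - [0,0,0]
    - [0,0,0]
    - [0,0,0]
    - [0,0,0]
  spin: [0,0,0,0,0,0]
  gripper: 1

```text
time: 8.22
tool_pos: [448.8, 29.6, 46.7]
tcp_rot: [-180.0, 0.0, 75.1]
ft_force: [-0.3, 0.3, -0.2]
finger_gap: 85.3
grip_force: 0.0
```

>>> step_arm:
  delta_pos:
    - [0,0,0.05]
    - [0,0,0.1]
    - [0,0,0.15]
    - [0,0,0.15]
    - [0,0,0.15]
    - [0,0,0.1]
    - [0,0,0.05]
    - [0,0,0]
  spin: [0,0,0,0,0,0,0,0]

```text
time: 9.22
tool_pos: [449.2, 29.6, 197.4]
tcp_rot: [179.9, -0.0, 75.1]
ft_force: [0.0, 0.2, 0.7]
finger_gap: 85.3
grip_force: 0.0
```

>>> step_arm:
  delta_pos:
    - [0.123,0.081,0]
    - [0.123,0.081,0]
    - [0.123,0.081,0]
    - [0.123,0.081,0]
    - [0.123,0.081,0]
    - [0.123,0.081,0]
    - [0.123,0.081,0]
    - [0.125,0.083,0]
  spin: [0,0,0,0,0,0,0,0]

```text
time: 10.22
tool_pos: [646.0, 160.0, 194.7]
tcp_rot: [-179.9, 0.1, 75.1]
ft_force: [-0.1, -0.1, -0.4]
finger_gap: 85.3
grip_force: 0.0
```

>>> step_arm:
  delta_pos:
    - [0,0,-0.12]
    - [0,0,-0.12]
    - [0,0,-0.12]
    - [0,0,-0.12]
    - [0,0,-0.1]
    - [0,0,-0.07]
    - [0,0,-0.03]
    - [0,0,0]
  spin: [0,0,0,0,0,0,0,0]

```text
time: 11.22
tool_pos: [646.1, 159.6, 60.6]
tcp_rot: [-180.0, 0.0, 75.1]
ft_force: [-0.6, -0.1, 0.4]
finger_gap: 85.5
grip_force: 0.0
```

```bash
python3 - <<'E'
from h import *
S=r.snapshot("side");T=r.snapshot("top")
cv2.imwrite("pics/s4.png",np.hstack([cv2.resize(S["pixels"][130:310,230:430],(400,360)),cv2.resize(T["pixels"][110:290,300:500],(400,360))]))
print(r.sense()["ft_force"],r.sense()["tool_pos"])
E
```

```text
[-0.09017584 -0.19305346  0.24250705] [646.80639167 159.68206323  61.79749669]
```

View pics/s4.png

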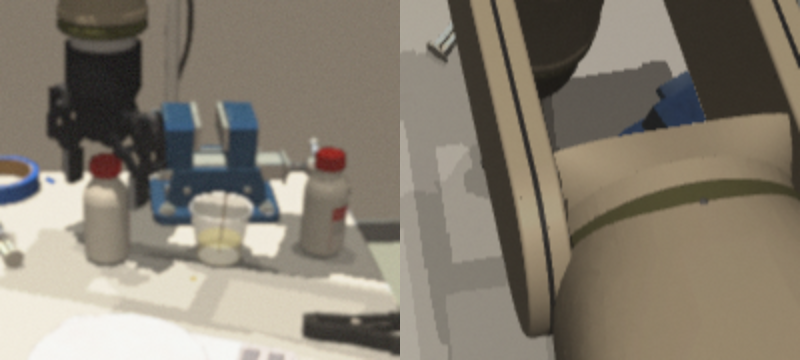

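The gripper straddles the far bottle at left panel (107,205). The near bottle stands again at (328,205) and the cup is undisturbed.

>>> step_arm:
  delta_pos:
    - [0,0,-0.04]
    - [0,0,-0.034]
    - [0,0,0]
  spin: [0,0,0]

```text
time: 11.7
tool_pos: [645.2, 159.4, 44.7]
tcp_rot: [-179.9, 0.0, 75.1]
ft_force: [-1.9, -0.1, 0.8]
finger_gap: 85.1
grip_force: 0.0
```

>>> step_arm:
  delta_pos:
    - [0,0,0]
    - [0,0,0]
    - [0,0,0]
    - [0,0,0]
    - [0,0,0]
    - [0,0,0]
    - [0,0,0]
    - [0,0,0]
  spin: [0,0,0,0,0,0,0,0]
  gripper: -0.1

```text
time: 12.7
tool_pos: [646.3, 159.7, 46.4]
tcp_rot: [180.0, -0.0, 75.1]
ft_force: [-1.1, -0.1, 5.4]
finger_gap: 47.1
grip_force: 41.3
```

>>> step_arm:
  delta_pos:
    - [0,0,0.04]
    - [0,0,0.05]
    - [0,0,0.06]
    - [0,0,0.05]
    - [0,0,0.03]
    - [0,0,0]
    - [0,0,0]
    - [0,0,0]
  spin: [0,0,0,0,0,0,0,0]

```text
time: 13.7
tool_pos: [645.6, 159.5, 91.2]
tcp_rot: [-179.9, 0.0, 75.1]
ft_force: [0.0, -1.5, -1.5]
finger_gap: 47.5
grip_force: 41.2
```

```bash
python3 - <<'E'
from h import *
f=[]
for i in range(6):
    S=r.snapshot("side"); q=r.sense(); f.append(q["ft_force"])
print(np.mean(f,0),q["tool_pos"],q["finger_gap"])
print(red(S,(240,150,420,240)))
E
```

```text
[ 0.06656687 -0.41551896 -1.52916126] [645.95727099 159.58303241  91.72523171] 47.19999914869403
[]
```

The far bottle weighs about 1.5 N, so the near one is heavier. I'll set the far one back.

>>> step_arm:
  delta_pos:
    - [0,0,-0.04]
    - [0,0,-0.05]
    - [0,0,-0.05]
    - [0,0,-0.04]
    - [0,0,-0.025]
    - [0,0,-0.013]
    - [0,0,-0.006]
    - [0,0,0]
  spin: [0,0,0,0,0,0,0,0]

```text
time: 15.0
tool_pos: [646.2, 159.6, 47.4]
tcp_rot: [180.0, -0.0, 75.1]
ft_force: [-0.1, -0.0, -1.4]
finger_gap: 47.1
grip_force: 41.2
```

>>> step_arm:
  delta_pos:
    - [0,0,-0.005]
    - [0,0,-0.004]
    - [0,0,0]
    - [0,0,0]
  spin: [0,0,0,0]

```text
time: 15.5
tool_pos: [646.4, 159.7, 46.3]
tcp_rot: [180.0, -0.0, 75.1]
ft_force: [-2.6, -0.4, 5.5]
finger_gap: 47.1
grip_force: 41.6
```

>>> step_arm:
  delta_pos:
    - [0,0,0]
    - [0,0,0]
    - [0,0,0]
    - [0,0,0]
    - [0,0,0]
    - [0,0,0]
  spin: [0,0,0,0,0,0]
  gripper: 1

```text
time: 16.25
tool_pos: [646.1, 159.6, 45.3]
tcp_rot: [180.0, -0.0, 75.1]
ft_force: [0.7, 0.4, -0.6]
finger_gap: 85.6
grip_force: 0.0
```

>>> step_arm:
  delta_pos:
    - [0,0,0.05]
    - [0,0,0.1]
    - [0,0,0.15]
    - [0,0,0.15]
    - [0,0,0.15]
    - [0,0,0.1]
    - [0,0,0.05]
    - [0,0,0]
  spin: [0,0,0,0,0,0,0,0]

```text
time: 17.25
tool_pos: [646.3, 159.6, 195.9]
tcp_rot: [179.9, -0.0, 75.1]
ft_force: [-0.7, 0.3, 0.4]
finger_gap: 85.4
grip_force: 0.0
```

>>> step_arm:
  delta_pos:
    - [-0.123,-0.081,0]
    - [-0.123,-0.081,0]
    - [-0.123,-0.081,0]
    - [-0.123,-0.081,0]
    - [-0.123,-0.081,0]
    - [-0.123,-0.081,0]
    - [-0.123,-0.081,0]
    - [-0.123,-0.081,0]
  spin: [0,0,0,0,0,0,0,0]

```text
time: 18.25
tool_pos: [447.5, 29.5, 193.6]
tcp_rot: [-179.8, 0.0, 75.1]
ft_force: [0.6, -0.3, 0.5]
finger_gap: 85.3
grip_force: 0.0
```

```bash
python3 - <<'E'
from h import *
S=r.snapshot("side");T=r.snapshot("top");q=r.sense();print(q["tool_pos"])
for x in red(S,(240,190,430,250)): print(x[0], onz(S,*x[0],111.2).round(1))
for y in red(T,(320,120,480,300)): print("T",y[0],onz(T,*y[0],111.2).round(1))
E
```

```text
[446.78674     28.97134905 193.58028946]
[394.98484848 206.8030303 ] [450.1  31.1 111.2]
[281.91139241 210.18987342] [646.8 160.6 111.2]
T [358.82771536 154.20224719] [646.4 159.4 111.2]
T [443.44347826 276.73913043] [449.1  33.5 111.2]
```

Both bottles are standing in place. I'll pick up the near one.

>>> step_arm:
  delta_pos:
    - [0.01,0.005,-0.1]
    - [0,0,-0.12]
    - [0,0,-0.12]
    - [0,0,-0.12]
    - [0,0,-0.12]
    - [0,0,-0.1]
    - [0,0,-0.06]
    - [0,0,0]
  spin: [0,0,0,0,0,0,0,0]

```text
time: 19.35
tool_pos: [450.2, 31.2, 46.0]
tcp_rot: [-179.8, 0.0, 75.1]
ft_force: [0.4, 0.7, -0.3]
finger_gap: 85.6
grip_force: 0.0
```

>>> step_arm:
  delta_pos:
    - [0,0,0]
    - [0,0,0]
    - [0,0,0]
    - [0,0,0]
    - [0,0,0]
    - [0,0,0]
    - [0,0,0]
    - [0,0,0]
  spin: [0,0,0,0,0,0,0,0]
  gripper: -0.1
  squeeze: 50

```text
time: 20.35
tool_pos: [451.5, 31.1, 48.3]
tcp_rot: [180.0, -0.0, 75.1]
ft_force: [-4.1, 0.1, 6.0]
finger_gap: 47.4
grip_force: 49.6
```

>>> step_arm:
  delta_pos:
    - [0,0,0.04]
    - [0,0,0.07]
    - [0,0,0.1]
    - [0,0,0.1]
    - [0,0,0.1]
    - [0,0,0.06]
    - [0,0,0.03]
    - [0,0,0]
  spin: [0,0,0,0,0,0,0,0]

```text
time: 21.35
tool_pos: [451.3, 31.0, 147.4]
tcp_rot: [180.0, -0.0, 75.1]
ft_force: [0.3, 0.5, -5.2]
finger_gap: 47.3
grip_force: 51.6
```

>>> step_arm:
  delta_pos:
    - [0.01,0.05,0]
    - [0.015,0.08,0]
    - [0.019,0.11,0]
    - [0.021,0.12,0]
    - [0.021,0.12,0]
    - [0.021,0.12,0]
    - [0.021,0.12,0]
    - [0.021,0.12,0]
  spin: [0,0,0,0,0,0,0,0]

```text
time: 22.35
tool_pos: [480.6, 201.0, 146.6]
tcp_rot: [-179.9, 0.0, 75.1]
ft_force: [0.2, -1.2, -5.7]
finger_gap: 47.1
grip_force: 51.7
```

>>> step_arm:
  delta_pos:
    - [0.021,0.12,0]
    - [0.021,0.12,0]
    - [0.021,0.12,0]
    - [0.021,0.12,0]
    - [0.021,0.12,0]
    - [0.021,0.12,0]
    - [0.016,0.08,0]
    - [0.009,0.04,0]
  spin: [0,0,0,0,0,0,0,0]

```text
time: 23.35
tool_pos: [510.8, 368.2, 146.7]
tcp_rot: [-180.0, 0.0, 75.1]
ft_force: [0.7, -0.1, -5.2]
finger_gap: 47.3
grip_force: 51.7
```

>>> step_arm:
  delta_pos:
    - [0,0,-0.04]
    - [0,0,-0.06]
    - [0,0,-0.06]
    - [0,0,-0.05]
    - [0,0,-0.03]
    - [0,0,-0.02]
    - [0,0,-0.01]
    - [0,0,0]
  spin: [0,0,0,0,0,0,0,0]

```text
time: 24.35
tool_pos: [511.3, 367.1, 93.5]
tcp_rot: [180.0, -0.0, 75.1]
ft_force: [-0.1, 1.0, -5.2]
finger_gap: 47.2
grip_force: 51.8
```

```bash
python3 - <<'E'
from h import *
S=r.snapshot("side");cv2.imwrite("pics/s5.png",cv2.resize(S["pixels"][170:400,190:430],(720,600)))
q=r.sense();print(q["tool_pos"],proj(S,[511,365.7,40]))
E
```

```text
[511.4645556  367.09599434  93.63793445] (np.float64(290.93896267293434), np.float64(310.7605882105759))
```

View pics/s5.png

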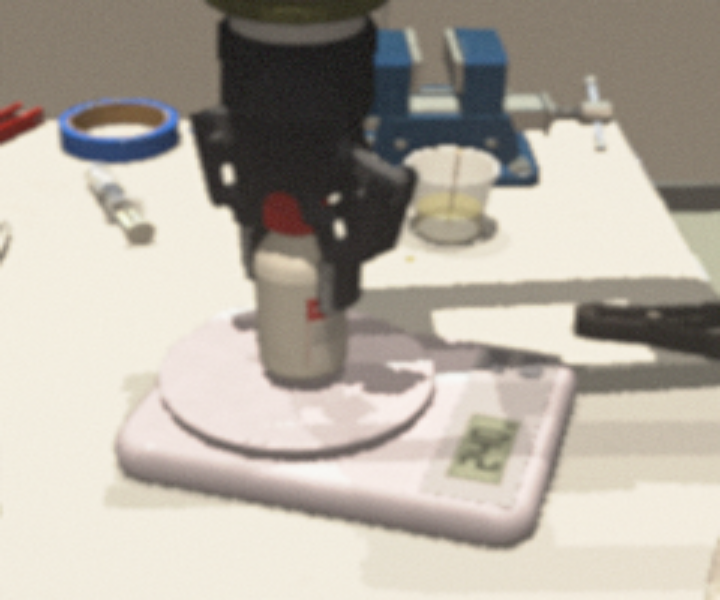

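The bottle is upright about 5 mm over the pan, its base at crop (303,365) and near the pan centre (300,378). I'll lower it.

>>> step_arm:
  delta_pos:
    - [0,0,-0.01]
    - [0,0,-0.008]
    - [0,0,-0.004]
    - [0,0,0]
    - [0,0,0]
  spin: [0,0,0,0,0]

```text
time: 25.02
tool_pos: [511.3, 367.0, 88.9]
tcp_rot: [180.0, -0.0, 75.1]
ft_force: [-0.5, 0.4, -5.5]
finger_gap: 47.3
grip_force: 51.8
```

>>> step_arm:
  delta_pos:
    - [0,0,-0.004]
    - [0,0,-0.003]
    - [0,0,0]
    - [0,0,0]
  spin: [0,0,0,0]

```text
time: 25.52
tool_pos: [511.5, 367.4, 88.4]
tcp_rot: [180.0, -0.1, 75.1]
ft_force: [-3.9, 0.1, 6.2]
finger_gap: 47.2
grip_force: 52.3
```

Contact. I'll release, rise and back away.

>>> step_arm:
  delta_pos:
    - [0,0,0]
    - [0,0,0]
    - [0,0,0]
    - [0,0,0]
    - [0,0,0]
    - [0,0,0]
  spin: [0,0,0,0,0,0]
  gripper: 1

```text
time: 26.28
tool_pos: [511.3, 367.0, 87.5]
tcp_rot: [180.0, -0.0, 75.1]
ft_force: [0.0, 0.9, 0.2]
finger_gap: 85.6
grip_force: 0.0
```

>>> step_arm:
  delta_pos:
    - [0,0,0.05]
    - [0,0,0.1]
    - [0,0,0.15]
    - [0,0,0.15]
    - [0,0,0.15]
    - [0,0,0.1]
    - [0,0,0.05]
    - [0,0,0]
  spin: [0,0,0,0,0,0,0,0]

```text
time: 27.28
tool_pos: [511.5, 367.1, 238.1]
tcp_rot: [180.0, -0.0, 75.1]
ft_force: [0.5, 0.2, -1.1]
finger_gap: 85.5
grip_force: 0.0
```

>>> step_arm:
  delta_pos:
    - [-0.08,-0.15,0]
    - [-0.08,-0.15,0]
    - [-0.08,-0.15,0]
    - [-0.08,-0.15,0]
    - [-0.05,-0.1,0]
    - [0,0,0]
    - [0,0,0]
    - [0,0,0]
  spin: [0,0,0,0,0,0,0,0]

```text
time: 28.28
tool_pos: [437.4, 227.6, 237.1]
tcp_rot: [-180.0, 0.0, 75.1]
ft_force: [0.9, -0.7, 0.6]
finger_gap: 85.3
grip_force: 0.0
```

```bash
python3 - <<'E'
from h import *
S=r.snapshot("side");T=r.snapshot("top")
cv2.imwrite("pics/s6.png",np.hstack([cv2.resize(S["pixels"][150:390,180:430],(400,384)),cv2.resize(T["pixels"][100:350,170:430],(400,384))]))
for x in red(S,(200,150,430,330)):
  for y in red(T,(180,120,480,330)):
    p,g=tri(ray(S,*x[0]),ray(T,*y[0]));
    if g<10: print(p.round(1),g)
print(proj(T,[511,365.7,40]))
E
```

```text
(np.float64(235.47692216145933), np.float64(245.55204970491707))
```

View pics/s6.png

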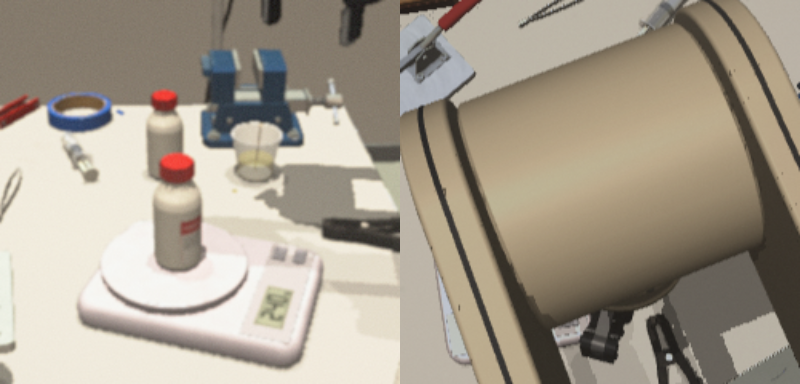

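The heavy bottle stands upright mid-pan at left panel (178,215). The light one stands on the table at (165,135), the cup is untouched, and the gripper is clear.

```bash
python3 -c "
from bench import r
print(r.hand_in())"
```

```text
the job is handed in; nothing more can be done
None
```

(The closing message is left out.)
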